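# Set the soap on the display turntable and turn it front until the catch drops

### The arm

A 6-joint arm with a two-finger parallel gripper is mounted at the origin on a cart in front of the work surface, level with it; the furniture and walls round the work are solid. World frame = base frame: x ahead of the robot, y to its left, z up, the work surface at z = 0. Lengths are in mm, angles in rad, forces in N, time in s.
With the tool pointing down it reaches from about 350 to 975 mm from the base axis. Payload 7.1 kg.
Tool frame: the origin (TCP) lies at the very end of the fingers, on their centre line; the grasp point (between the pads) lies 19 mm behind it (ctrl.grip_depth is the distance from the TCP to the grasp point, in mm); x points along the fingers, z is the direction in which the jaws open and shut, and the axes are right-handed (so a half turn about x gives the same grasp; the last joint's range is limited). The gripper opens to 88 mm and grips with 3 to 60 N. Pads are 20 mm wide; open, the fingers measure 115 mm over their backs; the gripper's body (75 mm by 178 mm) begins 61 mm behind the grasp point.
Start: joints at [-1.369, 0.423, 1.63, -0, 1.089, -0.019], TCP at [136.901, -609.806, 222.675] pointing down, gripper open.
Joint ranges: [-3, 3], [-0.9, 2.11], [0.09, 2.58], [-1.31, 4.45], [0.11, 2.69], [-2.54, 2.54]. Speed limits (rad/s): [2.39, 2.39, 3.01, 3.14, 3.14, 3.14].

### API

Orientations are given as a rotation vector (axis times angle).
In Python, from workcell import ctrl gives the robot as it stands. The module is installed in compiled form; this text tells all that it offers.
- The arm moves only by the tool send_rows, never from a script. Its argument "rows" is a list of rows, each a list of 4 numbers: the shift along the tool's x, y, z in mm, then the turn about the tool's x in rad. In form: [[x, y, z, turn], ...]. A call has 1 to 10 rows; each row shifts and turns the pose as measured when the row begins, along the tool's axes as they then stand; what a row does not reach is not made up. A row lasts 1/12 s, in which the tool goes at most 41.7 mm and 7.16 degrees, less where a joint would pass 70% of its speed; a pose out of reach is approached as far as the arm can. A call with a gripper value outside its range is refused whole. "fingers" is the opening, from 0 (shut) to 1 (fully open), set as the call begins (left out, the last holds). The fingers move at their own pace and stop on an object; the grip force is fixed at half the most. Time passes only in rows, so rows that do not move let the fingers close. It gives the time, the measured TCP pose, the force and the opening at its end, in the units of the state.
- ctrl.get_obs(): the state, without advancing time (a new reading comes with each control period).
- ctrl.get_image(name): name is "scene" or "top"; returns a dict with "img" (420x560x3 uint8, red, green, blue), "depth" (420x560 float32, mm along the optical axis (not along the pixel's ray), 0 where there is no reading), "mtx" (3x3 intrinsics, pixels), "world_from_camera" (4x4, takes a point from camera to world coordinates). Camera axes: x right, y down, z forward; pixel columns grow to the right and rows downward; lengths in mm; the calibration is good to about 2 mm. A picture is of the moment at which its call begins.
- ctrl.close_job(): hands the job in, once; it reports no verdict.
The state is a dict: "t": time; "qpos": joint angles; "qvel": joint speeds; "joint_torque": joint torques, N m; "ee_pos": TCP position; "orientation": TCP orientation; "ft_force": force on the tool from outside, world axes, zero at the start; "moment": the same for the moment, N m; "width": finger opening in mm.
Only numpy, scipy, OpenCV 4.12 (cv2) and the standard library are available. Lean on these libraries where they do the work, as an engineer would, in place of code of your own. Each camera call takes 0.05 s, during which the arm holds its last target.

### The job

Take the coral soap bar from the dark wooden riser and lay it squarely on the grey felt pad of the display turntable and let go. Then push the turntable round gently by one of its wooden pegs, without shaking the other goods off it, until the pad faces front and the catch pin drops into the notch in the rim; keep leaning on the peg with some 8 N for a moment to feel that the catch holds, then take your hand away.

Things in the scene. Friction and masses are not known exactly. Their poses are not given: they have to be found in the camera images.
- turntable: Fixed dark metal foot of the display turntable; it carries a round wooden platter, 236 mm across, top 34 mm above the table. Origin on the turning axis at table level, z up. Its -x axis points to the front (towards the robot, give or take 0.3 rad), where the catch post stands.
- hub (a point): Brass dot in the middle of the platter's top face, on the turning axis (does not turn; axes as turntable). Four upright wooden pegs (12 mm diameter, 40 mm tall) stand on the platter 88 mm from here, at 45 and 135 degrees to either side of the pad. Over 18 N of push on the turntable or its pegs is too much.
- platter: The revolving wooden platter with its pegs. Origin on the turning axis at table level, z up; its -x axis points to the pad, so it is home when its axes agree with turntable (start: 0.9 to 5.4 rad counter-clockwise of that). Turns either way, stiffly (about 2.5 N at a peg), and stays as left. Once caught: 2 mm of play either way, then about 1 mm for every 6 N at the peg (rubber mount).
- pad (a point): Centre of the top face of the grey felt pad on the platter, 36 mm above the table and 58 mm from the turning axis. The pad is 54 x 86 x 2 mm, its long side along the point's y; the point's -x points outward from the turning axis, z up.
- catch_pin (a joint): Travel in m of the steel pin (8 mm, brass knob): 0 riding on the rim by its weight (1.2 N), 0.009 fallen fully into the rim's one notch (12 mm wide, in line with the pad), if the rim passes under 40 mm/s. Its post, 26 mm wide, 88 mm high, spans 100 to 160 mm from the axis; its place is not reported: up to 17 mm (0.15 rad about the axis) left or right of exact front.
- soap: Coral soap bar, 47 x 78 x 26 mm (x, y, z), about 0.1 kg, lying loose on a fixed dark wooden riser block (74 x 108 mm top, 100 mm tall) at the back of the table, left of the turntable. Origin at the centre of its underside, z up, long side along its y. Soap boxes with upright cards stand between it and the robot.
- votive: Dark round candle cup, 60 mm wide, 44 mm high, standing loose on the platter 58 mm from the axis, 120 degrees from the pad. Origin at the centre of its underside.
- tealight: White tealight, 38 mm wide, 20 mm high, standing loose on the platter 58 mm from the axis, 120 degrees from the pad on the other side. Origin at the centre of its underside.
- matchbox: Box of matches, 36 x 55 x 16 mm, a bystander on the back left part of the table. Origin at the centre of its underside.

How it is judged:
By the outcome, as a careful person would: the job done as asked, in the order asked, and still so for the second after the job is handed in, with the robot touching nothing.
It also fails if it takes over 72 s, if anything falls off the work surface, if the arm or the gripper's body presses on something with over 40 N, if the wrist force passes 120 N, or if a joint passes its speed limit or range.

## Working session

There is one attempt and no reset: what is moved stays moved. The work goes in short steps, Python scripts to look and compute and a tool call to move; the robot and the scene stay as the last step left them, time stands still between calls to the robot, and variables do not carry over. Pictures are saved under pics/ and viewed, and the job is handed in when it is done.

Besides the shell and the picture viewer there is one more tool, called after "Call:" as a command line: name --pt "numbers of a row" for each row, then --argument value for the rest. send_rows: Moves the arm, as the interface text tells. Its arguments: {"type":"object","properties":{"rows":{"type":"array"},"fingers":{"type":"number"}},"required":["rows"]}

```bash
mkdir -p pics; ls; cat > h.py <<'E'
import numpy as np, cv2
from workcell import ctrl
from scipy.spatial.transform import Rotation as R
def snap(name, fn):
    d=ctrl.get_image(name); cv2.imwrite(f'pics/{fn}.png', d['img'][:,:,::-1]); np.savez(f'pics/{fn}.npz',**d); return d
def pts(d):
    K=d['mtx'];T=d['world_from_camera'];z=d['depth'].astype(float)
    v,u=np.mgrid[:z.shape[0],:z.shape[1]]
    P=np.stack([(u-K[0,2])/K[0,0]*z,(v-K[1,2])/K[1,1]*z,z],-1)
    return P@T[:3,:3].T+T[:3,3]
def ray(d,u,v,h):
    K=d['mtx'];T=d['world_from_camera']
    r=T[:3,:3]@np.array([(u-K[0,2])/K[0,0],(v-K[1,2])/K[1,1],1]);o=T[:3,3]
    return o+r*(h-o[2])/r[2]
E
python3 - <<'E'
from h import *
o=ctrl.get_obs(); print(o); 
for n in('scene','top'):
    d=snap(n,n+'0'); print(d['mtx'],d['world_from_camera'])
print(R.from_rotvec(o['orientation']).as_matrix(), ctrl.grip_depth)
E
```

```text
pics
{'t': 0.0, 'qpos': array([-1.36899471e+00,  4.23840735e-01,  1.63069578e+00, -6.53392674e-06,
        1.08860400e+00, -1.89592004e-02]), 'qvel': array([-0.00043152, -0.00169496, -0.00053632,  0.00121099,  0.00207798,
       -0.00040031]), 'joint_torque': array([ 1.07773561e-03, -5.44612062e+01, -2.73666322e+01,  6.45389222e-02,
        2.27971247e-02, -1.16113370e-04]), 'ee_pos': array([ 136.79261201, -609.26813195,  221.8994994 ]), 'orientation': array([ 1.04605176,  1.30679549, -1.0444033 ]), 'ft_force': array([ 0.13404459,  0.07090491, -0.52758357]), 'moment': array([-0.07121783,  0.04618938, -0.03011153]), 'width': 88.12852524976795}
[[427.15372778   0.         282.57448699]
 [  0.         427.15372778 211.13431416]
 [  0.           0.           1.        ]] [[-8.58568473e-01 -2.87006760e-01  4.24837966e-01  1.49854120e+02]
 [-5.12692814e-01  4.76574862e-01 -7.14158582e-01  5.80674910e+02]
 [ 2.50124601e-03 -8.30965415e-01 -5.56318455e-01  5.85692113e+02]
 [ 0.00000000e+00  0.00000000e+00  0.00000000e+00  1.00000000e+00]]
[[489.94916495   0.         282.19894812]
 [  0.         489.94916495 211.87367255]
 [  0.           0.           1.        ]] [[ 1.08653163e-03 -9.88998743e-01  1.47919929e-01  4.00236752e+02]
 [-9.99690700e-01  2.60097456e-03  2.47333552e-02 -8.35485895e+01]
 [-2.48459932e-02 -1.47901051e-01 -9.88690020e-01  1.16665712e+03]
 [ 0.00000000e+00  0.00000000e+00  0.00000000e+00  1.00000000e+00]]
[[-3.15916578e-04  9.75730474e-01  2.18974753e-01]
 [ 1.51529031e-03  2.18974979e-01 -9.75729298e-01]
 [-9.99998802e-01  2.35612594e-05 -1.54769276e-03]] 18.700000000000003
```

View pics/scene0.png

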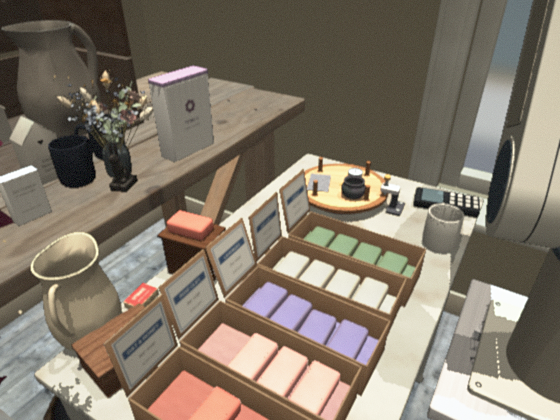

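View pics/top0.png

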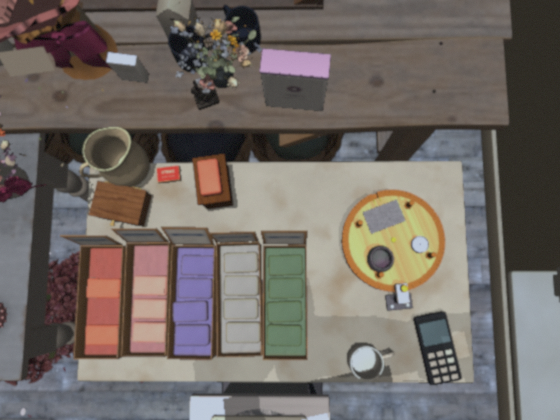

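The top view shows the turntable at about (393,240), pad at (383,217), catch post at (400,297), the soap on its riser at (209,178) and the card holders at rows 225–245. Now measuring.

```bash
python3 - <<'E'
from h import *
d=dict(np.load('pics/top0.npz')); P=pts(d); hsv=cv2.cvtColor(d['img'],cv2.COLOR_RGB2HSV)
def at(u,v): return P[v,u].round(0), d['img'][v,u], hsv[v,u]
for n,u,v in [('soap',209,178),('riser',222,195),('pad',383,217),('hub',393,240),('votive',380,259),('teal',420,245),('post',390,301),('postR',406,301),('knob',403,293),('card',190,235),('card5',285,238),('card1',90,238),('shelf',430,100),('shelfedge',400,122),('shelf box',295,65),('table',330,250),('jug',110,150),('match',168,174),('block',120,205),('mug',365,360),('cardbox',187,246),('peg1',408,206),('peg2',359,224),('peg3',378,274),('peg4',428,263)]: print(n,*at(u,v))
# platter fit: points with z 30..38
import sys
m=(np.abs(P[...,2]-34)<6)&(P[...,1]<-150)
print(m.sum()); 
# big crop
im=d['img'][:,:,::-1]
cv2.imwrite('pics/crop0.png',np.hstack([cv2.resize(im[180:320,320:460],None,fx=4,fy=4,interpolation=cv2.INTER_CUBIC)]))
cv2.imwrite('pics/crop1.png',np.hstack([cv2.resize(im[120:260,70:310],None,fx=3.3,fy=3.3,interpolation=cv2.INTER_CUBIC)]))
E
```

```text
soap [631. 102. 128.] [195 125 100] [  8 124 195]
riser [598.  77. 101.] [101  63  36] [ 12 164 101]
pad [ 557. -289.   34.] [131 131 138] [120  13 138]
hub [ 503. -310.   37.] [192 197  73] [ 31 161 197]
votive [ 460. -279.   39.] [111 107 114] [137  16 114]
teal [ 491. -369.   48.] [184 194 213] [110  35 213]
post [ 364. -305.    7.] [103 101 109] [128  19 109]
postR [ 366. -330.   60.] [190 199 216] [110  31 216]
knob [ 383. -324.   58.] [189 198 214] [109  30 214]
card [506. 140. 127.] [88 89 93] [114  14  93]
card5 [500. -64. 126.] [90 89 88] [15  6 90]
card1 [498. 346. 149.] [80 76 74] [10 19 80]
shelf [ 796. -377.  148.] [106  97  91] [ 12  36 106]
shelfedge [ 746. -310.  151.] [104  91  81] [ 13  56 104]
shelf box [796. -85. 325.] [191 158 195] [147  48 195]
table [ 483. -168.   -1.] [181 178 165] [ 24  23 181]
jug [720. 358.  38.] [73 67 55] [20 63 73]
match [666. 222.  14.] [197  81  72] [  2 162 197]
block [583. 319.  58.] [116  78  52] [ 12 141 116]
mug [ 231. -244.    4.] [192 203 207] [ 98  18 207]
cardbox [489. 163.  50.] [92 74 60] [13 89 92]
peg1 [ 581. -346.   43.] [65 44 28] [ 13 145  65]
peg2 [ 536. -229.   69.] [125  83  44] [ 14 165 125]
peg3 [ 425. -270.   59.] [83 56 29] [ 15 166  83]
peg4 [ 451. -389.   33.] [193 200 134] [ 33  84 200]
7342
```

View pics/crop0.png

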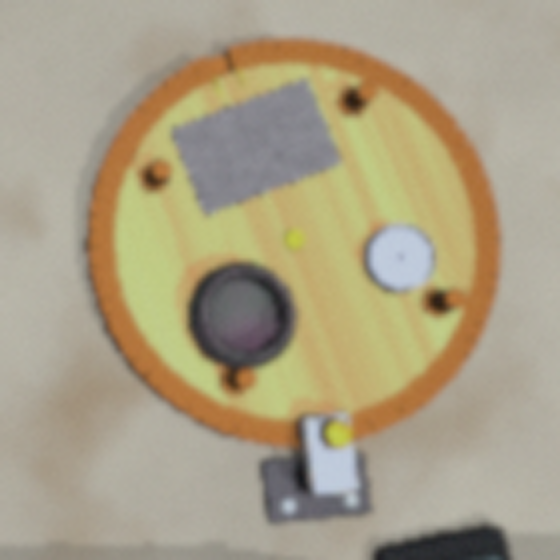

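View pics/crop1.png

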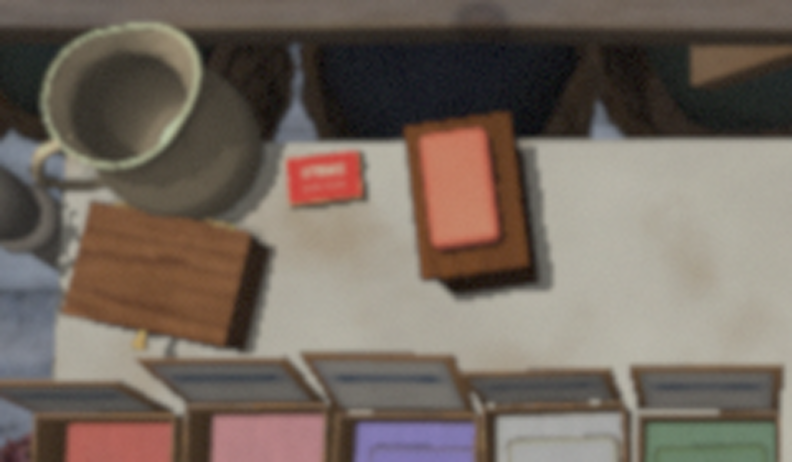

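The pad is at the back of the platter, rotated about 160° from home. A peg is beside the votive, near the post. Now precise poses.

```bash
cat > meas.py <<'E'
from h import *
def comp(m,box,minA=30):
    z=np.zeros_like(m);u0,v0,u1,v1=box;z[v0:v1,u0:u1]=m[v0:v1,u0:u1]
    n,l,s,c=cv2.connectedComponentsWithStats(z.astype(np.uint8))
    if n<2:return None
    k=1+np.argmax(s[1:,4]); return (l==k)
def rect(d,m,h):
    cs,_=cv2.findContours(m.astype(np.uint8),cv2.RETR_EXTERNAL,cv2.CHAIN_APPROX_NONE)
    c=max(cs,key=cv2.contourArea)[:,0]
    w=np.array([ray(d,u,v,h)[:2] for u,v in c],np.float32)
    r=cv2.minAreaRect(w); b=cv2.boxPoints(r)
    e=b[1]-b[0],b[2]-b[1]; L=e[0] if np.hypot(*e[0])>np.hypot(*e[1]) else e[1]
    return np.array(r[0]),sorted(r[1]),np.arctan2(L[1],L[0])%np.pi
def platter(d):
    hsv=cv2.cvtColor(d['img'],cv2.COLOR_RGB2HSV);H,S,V=[hsv[...,i].astype(int) for i in range(3)]
    P=pts(d); m=(S>90)&(V>120)&(H<40)
    m=comp(m,(320,170,470,310))
    cs,_=cv2.findContours(m.astype(np.uint8),cv2.RETR_EXTERNAL,cv2.CHAIN_APPROX_NONE)
    c=max(cs,key=cv2.contourArea)[:,0]
    hull=cv2.convexHull(c)[:,0]
    w=np.array([ray(d,u,v,34)[:2] for u,v in hull])
    return w
def circfit(w,r=None):
    from scipy.optimize import least_squares
    s=least_squares(lambda p:np.hypot(w[:,0]-p[0],w[:,1]-p[1])-(p[2]),[*w.mean(0),118],loss='soft_l1')
    return s.x
def top(d):
    hsv=cv2.cvtColor(d['img'],cv2.COLOR_RGB2HSV);H,S,V=[hsv[...,i].astype(int) for i in range(3)]
    w=platter(d);print('platter',circfit(w).round(1))
    # hub yellow dot
    return H,S,V
E
python3 - <<'E'
from meas import *
d=dict(np.load('pics/top0.npz')); H,S,V=top(d); P=pts(d)
for (u,v) in [(393.3,239.6)]: print('hub dot',ray(d,u,v,34))
m=comp((H<15)&(S>90)&(V>150),(190,140,235,215)); print('soap',m.sum(),rect(d,m,126), np.median(P[m][:,2]))
m=comp((H<20)&(S>80)&(V<260),(185,140,240,215)); print('riser',m.sum(),rect(d,m,100))
m=comp((S<45)&(V>90)&(V<175),(355,190,415,240)); print('pad',m.sum(),rect(d,m,36),np.median(P[m][:,2]))
m=comp((S<50)&(V>150),(400,230,440,260)); print('teal',m.sum(),rect(d,m,54),np.median(P[m][:,2]))
m=comp((V<125)&(S<110),(360,240,400,276)); print('votive',m.sum(),rect(d,m,78))
m=comp((S<60)&(V>170),(385,275,425,312)); print('post',m.sum(),rect(d,m,88),np.median(P[m][:,2]))
for u,v in [(395,285),(407,285),(396,302),(408,302),(404,288)]: print(ray(d,u,v,88).round(1),P[v,u].round(1))
i=ctrl.get_image('scene')
E
```

```text
platter [ 504.2 -310.4  118.1]
hub dot [ 504.38566014 -311.51565335   34.        ]
soap 685 (array([635.32806396, 103.69880676]), [44.180728912353516, 76.36703491210938], np.float32(0.150038)) 125.74674648955215
riser 1724 (array([630.79193115, 100.59844971]), [76.07150268554688, 120.66088104248047], np.float32(0.15259434))
pad 839 (array([ 558.97515869, -290.48361206]), [53.63414764404297, 85.96591186523438], np.float32(1.9383905)) 36.150410062189394
teal 233 (array([ 493.18579102, -368.05438232]), [36.60340118408203, 36.987945556640625], np.float32(2.6510358)) 47.609197875320206
votive 554 (array([ 458.69204712, -272.0489502 ]), [54.96467208862305, 57.279598236083984], np.float32(1.5699173))
post 200 (array([ 365.60610962, -344.98370361]), [34.1031608581543, 41.41017150878906], np.float32(3.1001756)) 0.30698401931056196
[ 400.8 -301.1   88. ] [ 400.9 -308.8   49.9]
[ 400.9 -327.    88. ] [ 400.9 -333.8   57.7]
[ 364.6 -302.1   88. ] [ 362.8 -313.3   32.8]
[ 364.6 -327.8   88. ] [ 363.6 -334.7   57.7]
[ 394.4 -320.3   88. ] [ 394.4 -321.1   84.2]
```

```bash
python3 - <<'E'
from h import *
d=dict(np.load('pics/scene0.npz')); im=d['img'][:,:,::-1]
cv2.imwrite('pics/s_crop0.png',cv2.resize(im[145:225,290:420],None,fx=6,fy=6,interpolation=cv2.INTER_CUBIC))
cv2.imwrite('pics/s_crop1.png',cv2.resize(im[190:290,130:260],None,fx=6,fy=6,interpolation=cv2.INTER_CUBIC))
E
```

```text
(no output)
```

View pics/s_crop0.png

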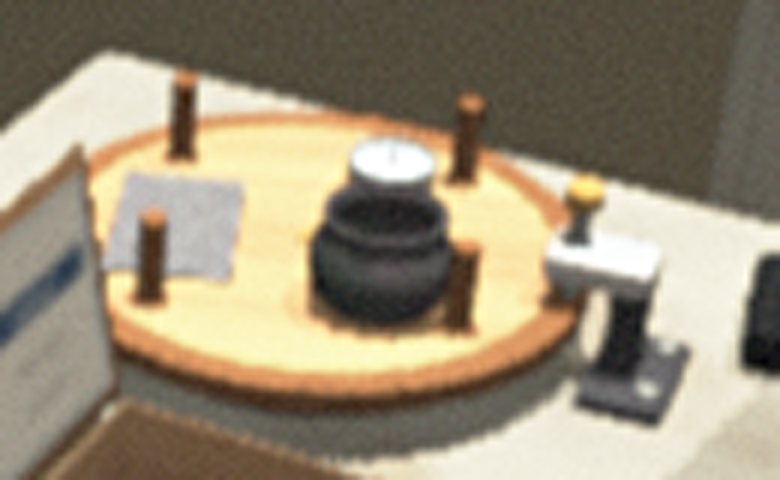

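View pics/s_crop1.png

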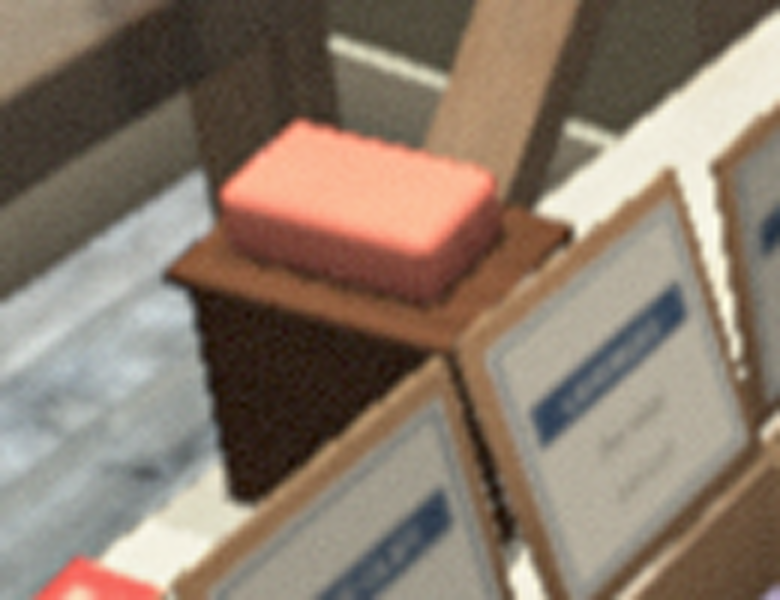

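```bash
python3 - <<'E'
from meas import *
d=dict(np.load('pics/scene0.npz'));hsv=cv2.cvtColor(d['img'],cv2.COLOR_RGB2HSV);H,S,V=[hsv[...,i].astype(int) for i in range(3)]
m=comp((H<15)&(S>90)&(V>205),(160,205,220,245)); print('soap',m.sum(),rect(d,m,126),np.median(pts(d)[m][:,2]))
m=comp((S<50)&(V>120)&(V<225),(300,170,332,195)); print('pad',m.sum(),rect(d,m,36))
m=comp((H>15)&(H<35)&(S>120),(380,170,395,182)); print(m.sum())
v,u=np.nonzero(m); print('knob', u.mean(),v.mean(),ray(d,u.mean(),v.mean(),84))
d=dict(np.load('pics/top0.npz'));hsv=cv2.cvtColor(d['img'],cv2.COLOR_RGB2HSV);H,S,V=[hsv[...,i].astype(int) for i in range(3)]
m=comp((H>20)&(H<35)&(S>100),(398,284,410,293));v,u=np.nonzero(m);print('knob',m.sum(),u.mean(),v.mean(),ray(d,u.mean(),v.mean(),84))
m=comp((H<15)&(S>90)&(V>180),(190,140,235,215)); print('soap',m.sum(),rect(d,m,126))
o=ctrl.get_obs(); M=R.from_rotvec(o['orientation']).as_matrix()
print(o['t'], M.T@(np.array([635,104,200])-o['ee_pos']))
E
```

```text
soap 588 (array([634.37542725, 107.57175446]), [46.66442108154297, 76.78524017333984], np.float32(0.14871164)) 126.73745350773487
pad 286 (array([ 559.0324707 , -288.78445435]), [53.10382080078125, 83.79876708984375], np.float32(1.9369624))
17
knob 386.70588235294116 177.58823529411765 [ 393.38767382 -315.98841583   84.        ]
knob 32 403.96875 287.90625 [ 394.61248795 -321.09702036   84.        ]
soap 605 (array([635.11224365, 103.60195923]), [40.77829360961914, 72.135498046875], np.float32(0.14092745))
0.15 [  22.76440257  642.3460926  -586.91143449]
```

Call:
send_rows --pt "0 28 -25.5 0" --pt "0 28 -25.5 0" --pt "0 28 -25.5 0" --pt "0 28 -25.5 0" --pt "0 28 -25.5 0" --pt "0 28 -25.5 0" --pt "0 28 -25.5 0" --pt "0 28 -25.5 0" --pt "0 28 -25.5 0" --pt "0 28 -25.5 0" --fingers 1

```text
t: 0.98
ee_pos: [357.8, -291.9, 219.5]
orientation: [1.054, 1.302, -1.055]
ft_force: [1.3, -0.1, 0.3]
width: 87.8
```

```bash
cat > go.py <<'E'
from h import *
import sys
def yaw(M): return np.arctan2(M[1,2],M[0,2])
def go(x,y,z,yw=None):
    o=ctrl.get_obs(); M=R.from_rotvec(o['orientation']).as_matrix(); p=o['ee_pos']
    print('t',round(o['t'],2),'p',p.round(1),'yaw',yaw(M).round(3),'F',o['ft_force'].round(1),'w',round(o['width'],1),'q',o['qpos'].round(2),'tilt',M[2].round(3))
    s='' if yw is None else 'turn %.3f'%(-((yw-yaw(M)+np.pi)%(2*np.pi)-np.pi))
    print('shift',(M.T@(np.array([x,y,z])-p)).round(1),s)
if __name__=='__main__': go(*map(float,sys.argv[1:]))
E
python3 go.py 635 105 200 -1.42
```

```text
t 0.98 p [ 357.8 -291.9  219.5] yaw -1.362 F [ 1.3 -0.1  0.3] w 87.8 q [-0.71  0.19  1.98 -0.    0.98  0.65] tilt [-1.    -0.001 -0.   ]
shift [  19.1  353.4 -330.9] turn 0.058
```

Call:
send_rows --pt "0 28 -26.5 0" --pt "0 28 -26.5 0" --pt "0 28 -26.5 0" --pt "0 28 -26.5 0" --pt "0 28 -26.5 0" --pt "0 28 -26.5 0" --pt "0 28 -26.5 0" --pt "0 28 -26.5 0" --pt "0 28 -26.5 0" --pt "0 28 -26.5 0"

```text
t: 1.82
ee_pos: [583.4, 44.5, 219.1]
orientation: [1.052, 1.302, -1.055]
ft_force: [0.7, -0.2, 0.0]
width: 87.5
```

```bash
python3 go.py 635 105 180 -1.42
```

```text
t 1.82 p [583.4  44.5 219.1] yaw -1.361 F [ 0.7 -0.2  0. ] w 87.5 q [ 0.06  0.37  1.72 -0.    1.05  1.42] tilt [-1.    -0.002  0.   ]
shift [ 38.9  63.1 -48.5] turn 0.059
```

Call:
send_rows --pt "0 25 -20 0" --pt "0 20 -15 0" --pt "10 12 -8 0.06" --pt "10 4 -3 0" --pt "8 0 0 0" --pt "0 0 0 0"

```text
t: 2.32
ee_pos: [638.0, 113.2, 187.6]
orientation: [1.091, 1.281, -1.092]
ft_force: [-0.1, -0.1, 0.2]
width: 87.8
```

```bash
python3 go.py 635 105 106 -1.42;  python3 - <<'E'
from h import *
snap('scene','scene1');snap('top','top1')
E
```

```text
t 2.32 p [638.  113.2 187.6] yaw -1.412 F [-0.1 -0.1  0.2] w 87.8 q [0.16 0.5  1.6  0.   1.05 1.57] tilt [-1.    -0.001 -0.   ]
shift [81.6 -4.2  7.6] turn 0.008
```

View pics/scene1.png

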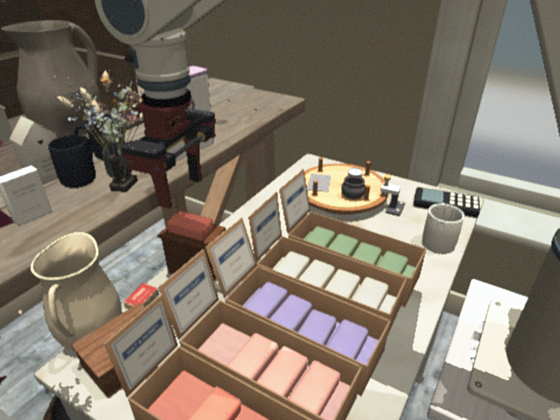

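The scene view shows the open gripper above the soap at about (180,195), with the jaws spanning its short side. Now I'll correct the position and descend.

Call:
send_rows --pt "0 -2.5 5 0" --pt "10 -2 2 0.01" --pt "15 0 0 0" --pt "15 0 0 0" --pt "12 0 0 0" --pt "10 0 0 0" --pt "0 0 0 0"

```text
t: 3.0
ee_pos: [633.9, 97.9, 126.8]
orientation: [1.108, 1.269, -1.102]
ft_force: [-0.2, 0.6, -1.2]
width: 87.9
```

```bash
python3 go.py 635 105 106 -1.42
```

```text
t 3.0 p [633.9  97.9 126.8] yaw -1.431 F [-0.2  0.6 -1.2] w 87.9 q [ 0.13  0.56  1.66 -0.    0.92  1.57] tilt [-1.     0.005  0.   ]
shift [20.8  2.  -6.9] turn -0.011
```

Call:
send_rows --pt "0 1.5 -6 0" --pt "0 0 0 0" --pt "0 0 0 0"

```text
t: 3.25
ee_pos: [634.5, 103.9, 126.8]
orientation: [1.108, 1.268, -1.103]
ft_force: [0.7, 0.5, 0.4]
width: 88.1
```

```bash
python3 go.py 635 105 106 -1.42
```

```text
t 3.25 p [634.5 103.9 126.8] yaw -1.432 F [0.7 0.5 0.4] w 88.1 q [ 0.14  0.56  1.65 -0.    0.92  1.58] tilt [-1.     0.005  0.   ]
shift [20.8  0.5 -1. ] turn -0.012
```

Call:
send_rows --pt "8 0.5 -1 -0.01" --pt "8 0 0 0" --pt "4.5 0 0 0" --pt "0 0 0 0" --pt "0 0 0 0"

```text
t: 3.67
ee_pos: [636.3, 106.0, 105.9]
orientation: [1.101, 1.271, -1.091]
ft_force: [-0.3, 0.1, -0.1]
width: 88.1
```

```bash
python3 go.py 635 105 106 -1.42
```

```text
t 3.67 p [636.3 106.  105.9] yaw -1.419 F [-0.3  0.1 -0.1] w 88.1 q [ 0.15  0.59  1.66 -0.    0.88  1.57] tilt [-1.     0.008  0.   ]
shift [-0.1 -1.4  0.8] turn 0.001
```

Call:
send_rows --pt "0 0 0 0" --pt "0 0 0 0" --pt "0 0 0 0" --pt "0 0 0 0" --pt "0 0 0 0" --pt "0 0 0 0" --pt "0 0 0 0" --pt "0 0 0 0" --fingers 0

```text
t: 4.33
ee_pos: [636.6, 105.9, 106.4]
orientation: [1.101, 1.271, -1.091]
ft_force: [-0.5, -0.2, -0.8]
width: 45.1
```

```bash
python3 go.py 635 105 106 -1.42
```

```text
t 4.33 p [636.6 105.9 106.4] yaw -1.42 F [-0.5 -0.2 -0.8] w 45.1 q [ 0.15  0.59  1.66 -0.    0.88  1.57] tilt [-1.     0.009  0.   ]
shift [ 0.4 -1.8  0.7] turn 0.000
```

Call:
send_rows --pt "-5 0 0 0" --pt "-10 0 0 0" --pt "-20 0 0 0" --pt "-25 0 0 0" --pt "-25 0 0 0" --pt "-10 0 0 0" --pt "0 0 0 0"

```text
t: 4.92
ee_pos: [634.2, 105.6, 206.6]
orientation: [1.099, 1.274, -1.094]
ft_force: [0.8, -0.2, -1.6]
width: 45.1
```

```bash
python3 go.py 559 -290 200 -2.778; python3 - <<'E'
from h import *
snap('scene','scene2')
d=snap('top','top2')
cv2.imwrite('pics/s2c.png',cv2.resize(np.load('pics/scene2.npz')['img'][60:260,100:300,::-1],None,fx=3,fy=3))
E
```

```text
t 4.92 p [634.2 105.6 206.6] yaw -1.42 F [ 0.8 -0.2 -1.6] w 45.1 q [ 0.15  0.46  1.6  -0.    1.07  1.57] tilt [-1.     0.005  0.   ]
shift [   6.1 -134.   379.8] turn 1.358
```

View pics/s2c.png

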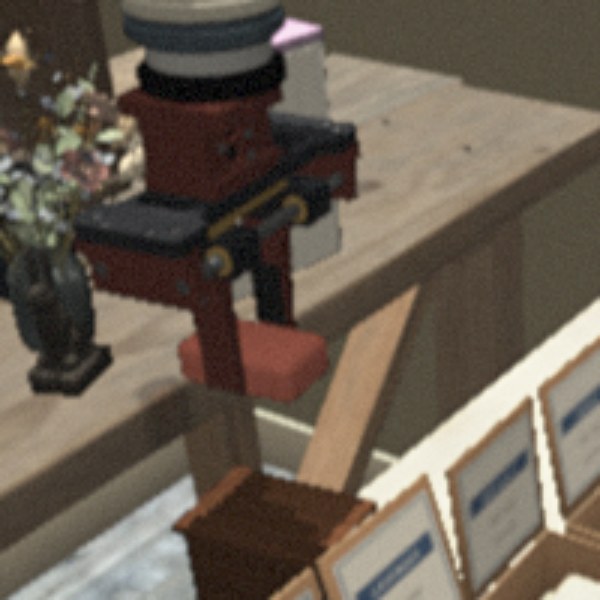

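Call:
send_rows --pt "0 -6 15 0" --pt "0 -12 30 0" --pt "0 -13 36 0" --pt "0 -13 36 0" --pt "0 -13 36 0" --pt "0 -13 36 0" --pt "0 -13 36 0" --pt "0 -13 36 0" --pt "0 -13 36 0" --pt "0 -12 32 0"

```text
t: 5.85
ee_pos: [549.7, -249.6, 187.5]
orientation: [1.082, 1.303, -1.101]
ft_force: [-0.3, -0.0, -0.7]
width: 45.4
```

Call:
send_rows --pt "0 -6 20 0.05" --pt "0 0 10 0.12" --pt "0 0 0 0.12" --pt "0 0 0 0.12" --pt "0 0 0 0.12" --pt "0 0 0 0.12" --pt "0 0 0 0.12" --pt "0 0 0 0.12" --pt "0 0 0 0.12" --pt "0 0 0 0.12"

```text
t: 6.68
ee_pos: [527.3, -293.3, 167.8]
orientation: [1.873, 0.578, -1.963]
ft_force: [-0.2, 0.1, -1.1]
width: 45.2
```

```bash
python3 go.py 559.5 -291.3 120 -2.778
```

```text
t 6.68 p [ 527.3 -293.3  167.8] yaw -2.585 F [-0.2  0.1 -1.1] w 45.2 q [-0.52  0.48  1.68 -0.01  1.03  2.07] tilt [-0.998 -0.042  0.035]
shift [ 46.1  17.3 -30. ] turn 0.193
```

Call:
send_rows --pt "0 0 0 0.1" --pt "0 0 0 0.04" --pt "0 0 0 0.02" --pt "0 0 0 0"

```text
t: 7.02
ee_pos: [520.7, -293.4, 160.7]
orientation: [1.967, 0.426, -2.086]
ft_force: [0.5, -0.9, -1.1]
width: 45.6
```

```bash
python3 go.py 559.5 -291.3 120 -2.778
```

```text
t 7.02 p [ 520.7 -293.4  160.7] yaw -2.761 F [ 0.5 -0.9 -1.1] w 45.6 q [-0.53  0.49  1.69 -0.01  1.03  2.24] tilt [-0.998 -0.045  0.05 ]
shift [ 38.2  14.2 -38.8] turn 0.017
```

Call:
send_rows --pt "0 0 0 0" --pt "0 0 0 0"

```text
t: 7.18
ee_pos: [519.1, -293.4, 158.9]
orientation: [1.964, 0.43, -2.088]
ft_force: [-0.2, -0.0, -1.0]
width: 45.5
```

```bash
python3 go.py 559.5 -291.3 120 -2.778; python3 - <<'E'
from h import *
for r in ([1.082,1.303,-1.101],[1.873,.578,-1.963],[1.967,.426,-2.086]): print(R.from_rotvec(r).as_matrix().round(3))
print(ctrl.get_obs()['qvel'])
E
```

```text
t 7.18 p [ 519.1 -293.4  158.9] yaw -2.759 F [-0.2 -0.  -1. ] w 45.5 q [-0.53  0.49  1.69 -0.01  1.03  2.24] tilt [-0.998 -0.048  0.052]
shift [ 36.2  14.9 -40.2] turn 0.019
[[-0.023  0.986  0.162]
 [ 0.005  0.162 -0.987]
 [-1.    -0.022 -0.008]]
[[-0.052  0.526 -0.849]
 [ 0.018 -0.849 -0.528]
 [-0.998 -0.042  0.035]]
[[-0.063  0.37  -0.927]
 [ 0.023 -0.928 -0.372]
 [-0.998 -0.045  0.05 ]]
[-6.87712129e-03  6.34546865e-03  8.04741407e-03 -5.03041851e-06
 -4.22790749e-03 -1.56943776e-02]
```

```bash
python3 - <<'E'
from h import *
a=snap('scene','scene3')['img'];b=snap('top','top3')['img']
o=ctrl.get_obs();print(o['ee_pos'],o['joint_torque'],o['qvel'])
cv2.imwrite('pics/both3.png',cv2.resize(np.hstack([a,b])[:,:,::-1],(800,300)))
E
```

```text
[ 519.38878353 -293.36332479  159.2224166 ] [-1.10458885e-01 -5.59893966e+01 -2.47226393e+01 -7.84049090e-02
  2.27558152e-01 -2.66350427e-02] [ 0.00265999 -0.00587983 -0.00520028  0.00203516 -0.00044149  0.00620349]
```

View pics/both3.png

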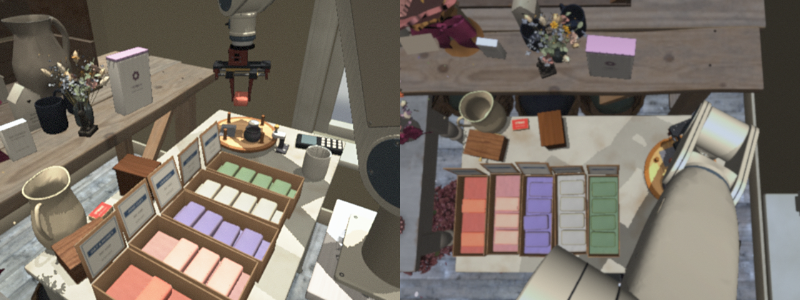

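Call:
send_rows --pt "0 7 -20 0.02" --pt "0 7 -20 0" --pt "0 0 0 0" --pt "0 0 0 0" --pt "0 0 0 0"

```text
t: 7.7
ee_pos: [562.2, -291.8, 156.6]
orientation: [1.974, 0.411, -2.099]
ft_force: [0.5, -0.1, -1.7]
width: 45.4
```

```bash
python3 go.py 559.5 -291.3 120 -2.778
```

```text
t 7.7 p [ 562.2 -291.8  156.6] yaw -2.777 F [ 0.5 -0.1 -1.7] w 45.4 q [-0.49  0.54  1.61 -0.01  1.06  2.29] tilt [-0.998 -0.046  0.053]
shift [36.7  0.3  0.4] turn 0.001
```

Call:
send_rows --pt "20 0 0 0" --pt "25 0 0 0" --pt "25 0 0 0" --pt "15 0 0 0" --pt "8 0 0 0" --pt "0 0 0 0" --pt "0 0 0 0" --pt "0 0 0 0"

```text
t: 8.37
ee_pos: [552.7, -290.6, 64.1]
orientation: [1.975, 0.409, -2.096]
ft_force: [0.7, -1.3, -1.2]
width: 45.4
```

```bash
python3 go.py 559.5 -291.3 48 -2.778
```

```text
t 8.37 p [ 552.7 -290.6   64.1] yaw -2.777 F [ 0.7 -1.3 -1.2] w 45.4 q [-0.5   0.65  1.67 -0.01  0.89  2.29] tilt [-0.998 -0.044  0.051]
shift [15.6  3.8 -6.9] turn 0.001
```

Call:
send_rows --pt "3 2 -4 0" --pt "4 2 -3.5 0" --pt "4 0 0 0" --pt "2 0 0 0" --pt "0 0 0 0" --pt "0 0 0 0"

```text
t: 8.87
ee_pos: [564.0, -293.0, 53.3]
orientation: [1.979, 0.404, -2.089]
ft_force: [-0.1, 0.2, -2.0]
width: 45.4
```

```bash
python3 go.py 559.5 -291.3 46 -2.778;  python3 - <<'E'
from h import *
d=snap('scene','scene4')
cv2.imwrite('pics/s4c.png',cv2.resize(d['img'][100:225,280:420,::-1],None,fx=5,fy=5,interpolation=cv2.INTER_CUBIC))
E
```

```text
t 8.87 p [ 564.  -293.    53.3] yaw -2.777 F [-0.1  0.2 -2. ] w 45.4 q [-0.49  0.68  1.65 -0.01  0.88  2.29] tilt [-0.998 -0.038  0.047]
shift [ 7.6 -2.9  3.3] turn 0.001
```

View pics/s4c.png

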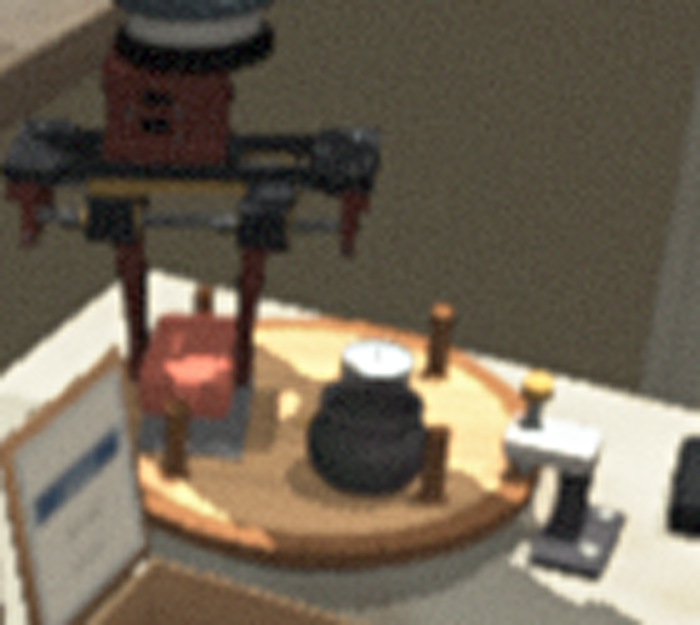

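Call:
send_rows --pt "1 -2 2 0" --pt "2 0 0 0" --pt "2 0 0 0" --pt "0 0 0 0" --pt "0 0 0 0"

```text
t: 9.33
ee_pos: [560.5, -291.5, 48.2]
orientation: [1.979, 0.405, -2.089]
ft_force: [0.6, -1.1, -0.8]
width: 45.1
```

```bash
python3 go.py 559.5 -291.3 46 -2.778
```

```text
t 9.33 p [ 560.5 -291.5   48.2] yaw -2.777 F [ 0.6 -1.1 -0.8] w 45.1 q [-0.49  0.68  1.66 -0.01  0.86  2.29] tilt [-0.998 -0.038  0.047]
shift [ 2.2 -0.4  0.8] turn 0.001
```

Call:
send_rows --pt "1 0 0.5 0" --pt "1 0 0 0" --pt "0 0 0 0" --pt "0 0 0 0"

```text
t: 9.67
ee_pos: [559.9, -291.7, 46.0]
orientation: [1.979, 0.405, -2.089]
ft_force: [-0.7, -0.2, -1.9]
width: 45.1
```

Call:
send_rows --pt "1 0 0 0" --pt "0 0 0 0" --pt "0 0 0 0"

```text
t: 9.92
ee_pos: [559.9, -291.7, 44.9]
orientation: [1.979, 0.404, -2.089]
ft_force: [0.2, 0.0, -1.5]
width: 45.1
```

```bash
python3 go.py 559.5 -291.3 43 -2.778
```

```text
t 9.92 p [ 559.9 -291.7   44.9] yaw -2.777 F [ 0.2  0.  -1.5] w 45.1 q [-0.49  0.69  1.66 -0.01  0.86  2.29] tilt [-0.998 -0.038  0.047]
shift [ 2.  -0.5  0.2] turn 0.001
```

Call:
send_rows --pt "1 0 0 0" --pt "0 0 0 0"

```text
t: 10.08
ee_pos: [560.0, -291.7, 44.3]
orientation: [1.98, 0.404, -2.088]
ft_force: [-1.1, 0.2, 0.6]
width: 45.6
```

Call:
send_rows --pt "1 0 0 0" --pt "0 0 0 0"

```text
t: 10.25
ee_pos: [560.0, -291.7, 44.1]
orientation: [1.98, 0.404, -2.088]
ft_force: [-1.0, 0.8, 0.5]
width: 45.3
```

```bash
python3 go.py 559.5 -291.3 43 -2.778
```

```text
t 10.25 p [ 560.  -291.7   44.1] yaw -2.777 F [-1.   0.8  0.5] w 45.3 q [-0.49  0.69  1.66 -0.01  0.86  2.29] tilt [-0.998 -0.038  0.046]
shift [ 1.1 -0.5  0.3] turn 0.001
```

Call:
send_rows --pt "0.5 0 0 0" --pt "0 0 0 0" --pt "0 0 0 0"

```text
t: 10.5
ee_pos: [560.1, -291.7, 44.0]
orientation: [1.98, 0.404, -2.088]
ft_force: [-0.8, 0.1, 1.5]
width: 45.1
```

Call:
send_rows --pt "0 0 0 0" --pt "0 0 0 0" --pt "0 0 0 0" --pt "0 0 0 0" --pt "0 0 0 0" --fingers 0.85

```text
t: 10.92
ee_pos: [560.4, -292.0, 43.4]
orientation: [1.98, 0.403, -2.087]
ft_force: [-0.0, 0.5, -0.2]
width: 73.3
```

Call:
send_rows --pt "-5 0 0 0" --pt "-10 0 0 0" --pt "-20 0 0 0" --pt "-25 0 0 0" --pt "-20 0 0 0" --pt "-10 0 0 0" --pt "0 0 0 0"

```text
t: 11.5
ee_pos: [565.4, -293.6, 139.4]
orientation: [1.98, 0.404, -2.089]
ft_force: [-0.2, -0.4, -0.2]
width: 74.9
```

```bash
python3 go.py 559.5 -291.3 130 -2.778;  python3 - <<'E'
from h import *
d=snap('scene','scene5')
cv2.imwrite('pics/s5c.png',cv2.resize(d['img'][100:225,280:420,::-1],None,fx=5,fy=5,interpolation=cv2.INTER_CUBIC))
E
```

```text
t 11.5 p [ 565.4 -293.6  139.4] yaw -2.777 F [-0.2 -0.4 -0.2] w 74.9 q [-0.49  0.56  1.61 -0.01  1.02  2.29] tilt [-0.998 -0.038  0.047]
shift [ 9.7 -3.8  4.3] turn 0.001
```

View pics/s5c.png

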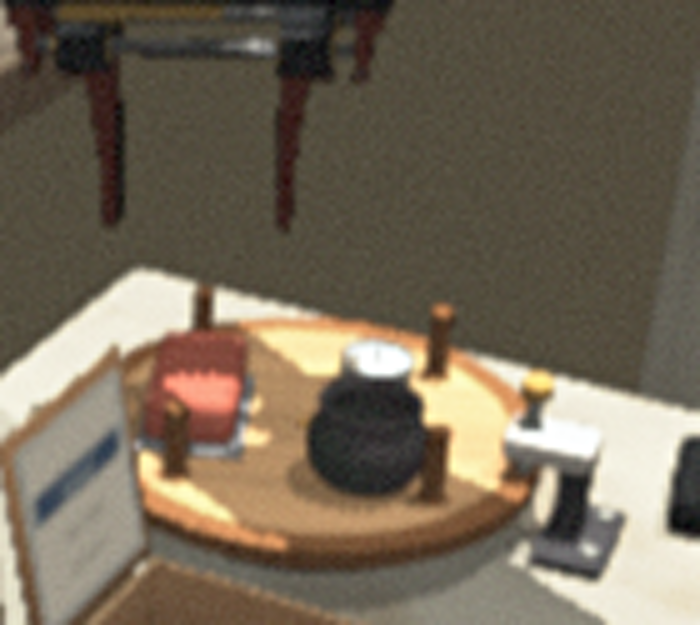

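```bash
python3 - <<'E'
from meas import *
d=dict(np.load('pics/scene5.npz'));hsv=cv2.cvtColor(d['img'],cv2.COLOR_RGB2HSV);H,S,V=[hsv[...,i].astype(int) for i in range(3)]
sm=((H<10)|(H>172))&(S>80)
m=comp(sm,(305,160,335,192))
im=d['img'][:,:,::-1].copy(); im[m]=(0,255,0)
x=np.hstack([d['img'][155:205,300:345,::-1],im[155:205,300:345]]);cv2.imwrite('pics/s5m.png',cv2.resize(x,None,fx=8,fy=8,interpolation=cv2.INTER_NEAREST))
print(m.sum(), rect(d,m,62))
E
```

```text
351 (array([ 552.22192383, -274.15863037]), [46.04195022583008, 112.92060089111328], np.float32(1.9360842))
```

View pics/s5m.png

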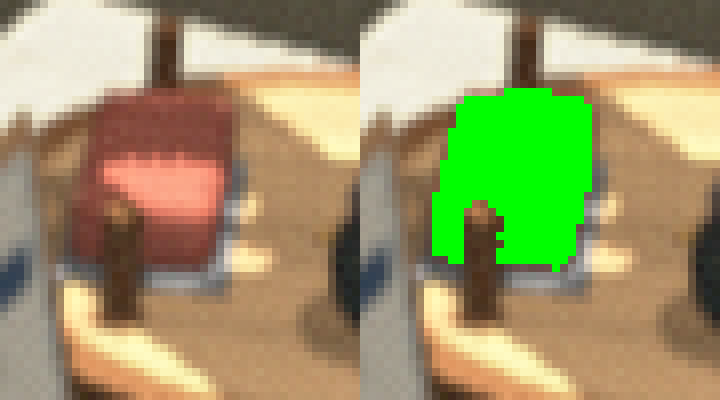

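Call:
send_rows --pt "-15 -5 -2 0" --pt "-20 -12 -5 0" --pt "-15 -22 -9 0" --pt "-5 -28 -11 0" --pt "0 -28 -11 0" --pt "0 -28 -11 0" --pt "0 -28 -11 0" --pt "0 -20 -8 0" --pt "0 -10 -4 0" --pt "0 0 0 0"

```text
t: 12.38
ee_pos: [563.9, -100.5, 189.7]
orientation: [1.975, 0.443, -2.095]
ft_force: [1.2, -0.6, 0.4]
width: 74.5
```

```bash
python3 go.py 559.5 -360 130 -2.37;  python3 - <<'E'
from meas import *
d=snap('top','top6')
cv2.imwrite('pics/t6c.png',cv2.resize(d['img'][170:320,320:460,::-1],None,fx=4,fy=4,interpolation=cv2.INTER_CUBIC))
hsv=cv2.cvtColor(d['img'],cv2.COLOR_RGB2HSV);H,S,V=[hsv[...,i].astype(int) for i in range(3)]
m=comp(((H<9)|(H>172))&(S>100),(355,190,410,240)); print(m.sum(), rect(d,m,62))
E
```

```text
t 12.38 p [ 563.9 -100.5  189.7] yaw -2.763 F [ 1.2 -0.6  0.4] w 74.5 q [-0.21  0.42  1.72  0.03  1.07  2.54] tilt [-0.997 -0.062  0.047]
shift [ 49.3 243.   97.2] turn -0.393
583 (array([ 558.93200684, -289.24853516]), [45.29880905151367, 75.84580993652344], np.float32(1.9181807))
```

View pics/t6c.png

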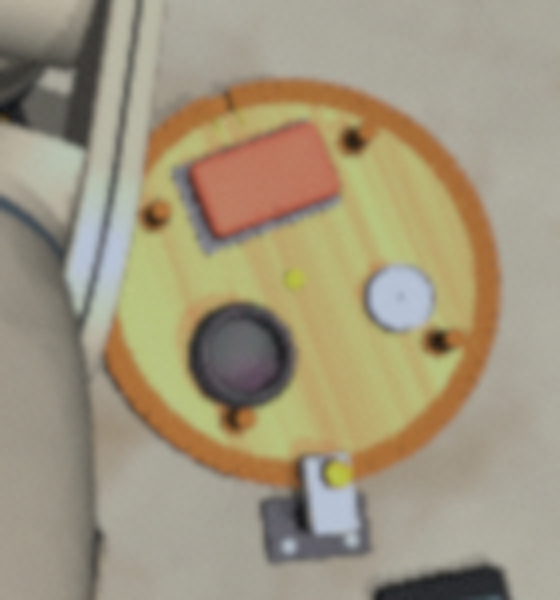

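Call:
send_rows --pt "0 0 0 -0.06" --pt "0 0 0 -0.12" --pt "0 0 0 -0.12" --pt "0 0 0 -0.12" --pt "0 0 0 -0.12" --pt "0 0 0 -0.12" --pt "0 0 0 -0.06" --pt "0 0 0 0" --pt "0 0 0 0" --fingers 0

```text
t: 13.18
ee_pos: [563.7, -115.6, 186.3]
orientation: [1.517, 1.032, -1.588]
ft_force: [-0.4, -0.3, 0.7]
width: 18.1
```

```bash
python3 go.py 570.3 -378.9 130 -1.993
```

```text
t 13.18 p [ 563.7 -115.6  186.3] yaw -2.025 F [-0.4 -0.3  0.7] w 18.1 q [-0.23  0.43  1.72  0.02  1.07  1.78] tilt [-0.997 -0.078 -0.003]
shift [ 45.8 125.5 233.9] turn -0.032
```

Call:
send_rows --pt "0 8 15 0" --pt "0 16 29 0" --pt "0 16 29 0" --pt "0 16 29 0" --pt "0 16 29 0" --pt "0 16 29 0" --pt "0 13 24 0" --pt "0 9 16 -0.02" --pt "0 4 8 0" --pt "0 0 0 0"

```text
t: 14.02
ee_pos: [569.8, -371.2, 174.1]
orientation: [1.521, 1.026, -1.595]
ft_force: [0.9, 0.6, 0.1]
width: 0.3
```

```bash
python3 go.py 570.3 -378.9 110 -1.993
```

```text
t 14.02 p [ 569.8 -371.2  174.1] yaw -2.034 F [0.9 0.6 0.1] w 0.3 q [-0.59  0.59  1.47 -0.01  1.16  1.45] tilt [-0.997 -0.079 -0.001]
shift [63.6  8.9  6.7] turn -0.041
```

Call:
send_rows --pt "15 2 2 -0.02" --pt "20 3 2 -0.02" --pt "15 2 2 0" --pt "8 1 0 0" --pt "0 0 0 0" --pt "0 0 0 0"

```text
t: 14.52
ee_pos: [569.5, -373.4, 109.8]
orientation: [1.493, 1.056, -1.565]
ft_force: [0.7, -0.3, 1.0]
width: 0.5
```

```bash
python3 go.py 570.3 -378.9 48 -1.993
```

```text
t 14.52 p [ 569.5 -373.4  109.8] yaw -1.992 F [ 0.7 -0.3  1. ] w 0.5 q [-0.59  0.67  1.5  -0.01  1.06  1.4 ] tilt [-0.997 -0.081 -0.006]
shift [61.4  8.   5.1] turn 0.001
```

Call:
send_rows --pt "12 3 2 0" --pt "18 3 2 0" --pt "12 2 1 0" --pt "8 0 0 0" --pt "3 0 0 0" --pt "0 0 0 0" --pt "0 0 0 0"

```text
t: 15.1
ee_pos: [573.5, -378.0, 54.7]
orientation: [1.492, 1.054, -1.561]
ft_force: [0.8, 0.5, 0.1]
width: 0.5
```

```bash
python3 go.py 570.3 -378.9 48 -1.993;python3 - <<'E'
from h import *
d=snap('scene','scene7')
cv2.imwrite('pics/s7c.png',cv2.resize(d['img'][120:225,280:420,::-1],None,fx=5,fy=5,interpolation=cv2.INTER_CUBIC))
E
```

```text
t 15.1 p [ 573.5 -378.    54.7] yaw -1.989 F [0.8 0.5 0.1] w 0.5 q [-0.6   0.74  1.5  -0.01  0.97  1.4 ] tilt [-0.997 -0.078 -0.006]
shift [ 6.9 -2.   2.1] turn 0.004
```

View pics/s7c.png

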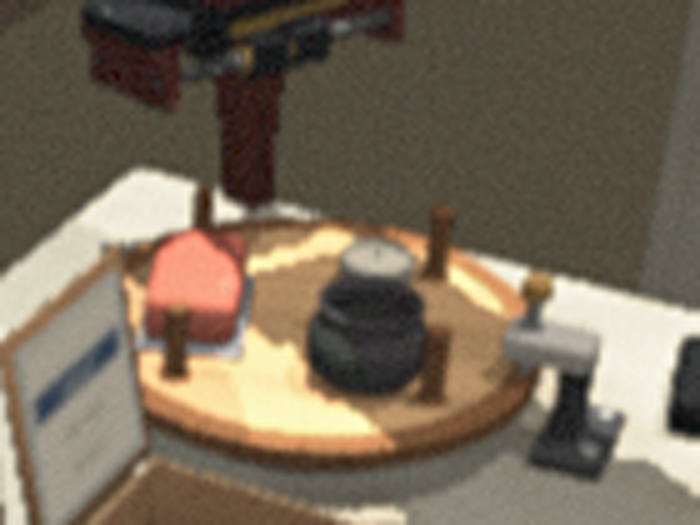

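```bash
cat > rot.py <<'E'
from go import *
hub=np.array([504.3,-311.0])
o=ctrl.get_obs(); M=R.from_rotvec(o['orientation']).as_matrix(); p=o['ee_pos']
v=np.r_[p[:2]-hub,0]; yw=yaw(M)
ey=np.array([np.cos(yw+np.pi/2),np.sin(yw+np.pi/2)]); ez=np.array([np.cos(yw),np.sin(yw)])
f=o['ft_force']
a=yw+np.pi/2
s=v[:2]@ez
print('t %.2f z %.1f alpha %.3f togo %.3f y %.1f s %.1f | Frad %.1f Fz %.1f Fup %.1f | q6 %.2f tilt %s'%(o['t'],p[2],a,2.438-a,v[:2]@ey,s,f[:2]@ey,f[:2]@ez,f[2],o['qpos'][5],M[2].round(3)), 'peg angle if contact(s-19.5): %.3f'%(a-(s-19.5)/88))
E
python3 rot.py
```

```text
t 15.15 z 54.9 alpha -0.418 togo 2.856 y 90.5 s 33.2 | Frad 0.5 Fz 0.2 Fup -0.0 | q6 1.40 tilt [-0.997 -0.077 -0.006] peg angle if contact(s-19.5): -0.574
```

Call:
send_rows --pt "2 -1 -3 0" --pt "2 0 -3 0" --pt "0 0 -2 0" --pt "0 0 -2 0" --pt "0 0 0 0"

```text
t: 15.57
ee_pos: [577.9, -368.1, 53.2]
orientation: [1.493, 1.05, -1.558]
ft_force: [-0.8, -0.7, 0.5]
width: 0.2
```

```bash
python3 rot.py
```

```text
t 15.57 z 53.2 alpha -0.418 togo 2.856 y 90.5 s 22.3 | Frad -0.5 Fz 1.0 Fup 0.5 | q6 1.41 tilt [-0.997 -0.074 -0.005] peg angle if contact(s-19.5): -0.450
```

Call:
send_rows --pt "1 -1 -2 0" --pt "1 0 -1.5 0" --pt "0 0 0 0"

```text
t: 15.82
ee_pos: [578.8, -364.0, 51.7]
orientation: [1.493, 1.049, -1.558]
ft_force: [-0.0, -0.4, 0.0]
width: 0.5
```

```bash
python3 rot.py
```

```text
t 15.82 z 51.7 alpha -0.418 togo 2.856 y 89.6 s 18.2 | Frad 0.1 Fz 0.4 Fup 0.0 | q6 1.42 tilt [-0.997 -0.073 -0.005] peg angle if contact(s-19.5): -0.404
```

Call:
send_rows --pt "0 0 -1 0" --pt "0 0 -1 0" --pt "0 0 -1 0" --pt "0 0.2 -1 -0.01" --pt "0 0.2 -1.5 -0.015" --pt "0 0.3 -1.8 -0.02"

```text
t: 16.32
ee_pos: [581.7, -358.7, 51.7]
orientation: [1.458, 1.078, -1.523]
ft_force: [-1.6, -2.8, -1.2]
width: 0.6
```

```bash
python3 rot.py
```

```text
t 16.32 z 51.7 alpha -0.370 togo 2.808 y 89.5 s 16.5 | Frad -0.5 Fz 3.2 Fup -1.2 | q6 1.38 tilt [-0.997 -0.072 -0.006] peg angle if contact(s-19.5): -0.336
```

Call:
send_rows --pt "0 0.4 -2.2 -0.025" --pt "0 0.5 -2.6 -0.03" --pt "0 0.5 -3 -0.035" --pt "0 0.6 -3.5 -0.04" --pt "0 0.6 -3.5 -0.04" --pt "0 0.6 -3.5 -0.04" --pt "0 0.6 -3.5 -0.04" --pt "0 0.6 -3.5 -0.04"

```text
t: 16.98
ee_pos: [592.3, -337.0, 51.5]
orientation: [1.237, 1.251, -1.285]
ft_force: [-0.8, -2.8, -1.8]
width: 0.3
```

```bash
python3 rot.py
```

```text
t 16.98 z 51.5 alpha -0.055 togo 2.493 y 89.2 s 21.1 | Frad -0.6 Fz 2.8 Fup -1.8 | q6 1.10 tilt [-0.998 -0.066 -0.024] peg angle if contact(s-19.5): -0.073
```

Call:
send_rows --pt "0 0.6 -3.8 -0.033" --pt "0 0.6 -4 -0.035" --pt "0 0.6 -4 -0.038" --pt "0 0.6 -4 -0.038" --pt "0 0.6 -4 -0.038" --pt "0 0.6 -4 -0.038" --pt "0 0.6 -4 -0.038" --pt "0 0.6 -4 -0.038" --pt "0 0.6 -4 -0.038" --pt "0 0.6 -4 -0.038"

```text
t: 17.82
ee_pos: [595.6, -298.1, 51.5]
orientation: [0.939, 1.419, -0.967]
ft_force: [-0.9, -4.8, -1.8]
width: 0.7
```

```bash
python3 rot.py
```

```text
t 17.82 z 51.5 alpha 0.353 togo 2.085 y 90.2 s 19.5 | Frad -2.5 Fz 4.2 Fup -1.8 | q6 0.75 tilt [-0.998 -0.049 -0.041] peg angle if contact(s-19.5): 0.353
```

Call:
send_rows --pt "0 0.4 -4 -0.038" --pt "0 0.4 -4 -0.038" --pt "0 0.4 -4 -0.038" --pt "0 0.4 -4 -0.038" --pt "0 0.4 -4 -0.038" --pt "0 0.4 -4 -0.038" --pt "0 0.4 -4 -0.038" --pt "0 0.4 -4 -0.038" --pt "0 0.4 -4 -0.038" --pt "0 0.4 -4 -0.038"

```text
t: 18.65
ee_pos: [585.7, -263.0, 53.2]
orientation: [0.625, 1.525, -0.634]
ft_force: [2.3, -3.4, -2.2]
width: 0.7
```

```bash
python3 rot.py
```

```text
t 18.65 z 53.2 alpha 0.770 togo 1.668 y 91.8 s 22.2 | Frad -0.7 Fz 4.1 Fup -2.2 | q6 0.37 tilt [-0.999 -0.023 -0.04 ] peg angle if contact(s-19.5): 0.739
```

Call:
send_rows --pt "0.2 0 -4.3 -0.033" --pt "0.2 0 -4.3 -0.033" --pt "0.2 0 -4.3 -0.035" --pt "0.2 0 -4.3 -0.035" --pt "0.2 0 -4.3 -0.035" --pt "0.2 0 -4.3 -0.035" --pt "0.2 0 -4.3 -0.036" --pt "0.2 0 -4.3 -0.036" --pt "0.2 0 -4.3 -0.036" --pt "0.2 0 -4.3 -0.036"

```text
t: 19.48
ee_pos: [564.3, -237.3, 54.7]
orientation: [0.33, 1.563, -0.326]
ft_force: [3.2, -0.8, -2.3]
width: 0.3
```

```bash
python3 rot.py; python3 - <<'E'
from h import *
d=snap('scene','scene8')
cv2.imwrite('pics/s8c.png',cv2.resize(d['img'][120:225,280:420,::-1],None,fx=5,fy=5,interpolation=cv2.INTER_CUBIC))
E
```

```text
t 19.48 z 54.7 alpha 1.154 togo 1.284 y 91.7 s 25.0 | Frad 0.6 Fz 3.3 Fup -2.3 | q6 0.00 tilt [-1.    -0.001 -0.017] peg angle if contact(s-19.5): 1.091
```

View pics/s8c.png

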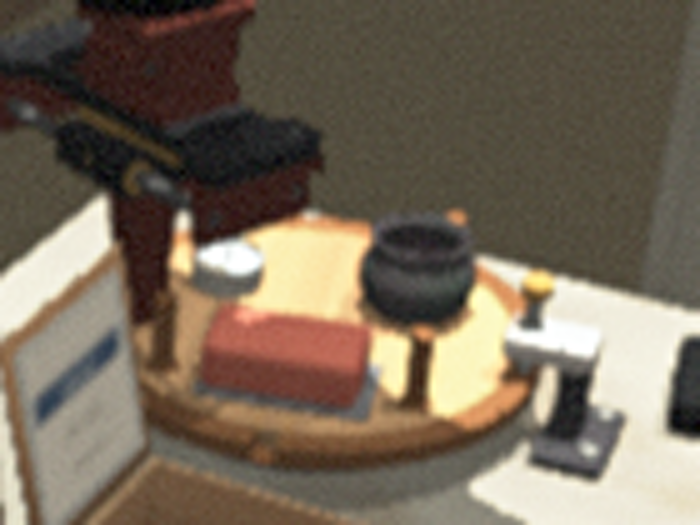

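```bash
python3 - <<'E'
from h import *
d=dict(np.load('pics/scene8.npz'))
hub=np.array([504.3,-311])
for z in (34,25): 
    p=ray(d,280+262/5,120+448/5,z); print(p, np.arctan2(*(p[:2]-hub)[::-1]))
E
```

```text
[ 474.77996556 -193.10558649   34.        ] 1.8161456247040526
[ 480.08062609 -205.72861354   25.        ] 1.7969274620893592
```

Call:
send_rows --pt "0.3 0 -4.3 -0.025" --pt "0.3 0 -4.3 -0.027" --pt "0.3 0 -4.3 -0.03" --pt "0.3 0 -4.3 -0.03" --pt "0.3 0 -4.3 -0.03" --pt "0.3 0 -4.3 -0.033" --pt "0.3 0 -4.3 -0.033" --pt "0.3 0 -4.3 -0.033" --pt "0.3 0 -4.3 -0.033" --pt "0.3 0 -4.3 -0.033"

```text
t: 20.37
ee_pos: [537.0, -222.2, 55.4]
orientation: [0.077, 1.559, -0.069]
ft_force: [3.9, 3.4, -1.5]
width: 0.2
```

```bash
python3 rot.py
```

```text
t 20.37 z 55.4 alpha 1.477 togo 0.961 y 91.5 s 24.2 | Frad 3.8 Fz 3.6 Fup -1.5 | q6 -0.33 tilt [-1.     0.006  0.011] peg angle if contact(s-19.5): 1.423
```

Call:
send_rows --pt "0.3 -0.3 -4.2 -0.025" --pt "0.3 -0.3 -4.2 -0.027" --pt "0.3 -0.3 -4.2 -0.03" --pt "0.3 -0.3 -4.2 -0.03" --pt "0.3 -0.3 -4.2 -0.03" --pt "0.3 -0.3 -4.2 -0.03" --pt "0.3 -0.3 -4.2 -0.033" --pt "0.3 -0.3 -4.2 -0.033" --pt "0.3 -0.3 -4.2 -0.033" --pt "0.3 -0.3 -4.2 -0.033"

```text
t: 21.2
ee_pos: [508.3, -221.4, 55.8]
orientation: [-0.172, 1.528, 0.179]
ft_force: [3.4, 3.8, 0.1]
width: 0.3
```

```bash
python3 rot.py
```

```text
t 21.20 z 55.8 alpha 1.795 togo 0.643 y 86.5 s 23.8 | Frad 3.0 Fz 4.1 Fup 0.1 | q6 -0.70 tilt [-0.999  0.     0.036] peg angle if contact(s-19.5): 1.746
```

Call:
send_rows --pt "0.3 0.3 -4.2 -0.027" --pt "0.3 0.3 -4.2 -0.03" --pt "0.3 0.3 -4.2 -0.03" --pt "0.3 0.3 -4.2 -0.03" --pt "0.3 0.3 -4.2 -0.03" --pt "0.3 0.3 -4.2 -0.03" --pt "0.3 0.3 -4 -0.03" --pt "0.3 0.3 -3.5 -0.03" --pt "0.3 0.3 -3 -0.025" --pt "0.3 0.2 -2.5 -0.02"

```text
t: 22.03
ee_pos: [480.9, -225.8, 55.6]
orientation: [-0.404, 1.479, 0.404]
ft_force: [1.7, 3.1, 1.1]
width: 0.6
```

```bash
python3 rot.py; python3 - <<'E'
from h import *
d=snap('scene','scene9')
cv2.imwrite('pics/s9c.png',cv2.resize(d['img'][120:225,280:420,::-1],None,fx=5,fy=5,interpolation=cv2.INTER_CUBIC))
d=snap('top','top9')
cv2.imwrite('pics/t9c.png',cv2.resize(d['img'][170:320,320:460,::-1],None,fx=4,fy=4,interpolation=cv2.INTER_CUBIC))
E
```

```text
t 22.03 z 55.6 alpha 2.090 togo 0.348 y 85.6 s 22.0 | Frad 1.8 Fz 3.0 Fup 1.1 | q6 -1.05 tilt [-0.999 -0.013  0.052] peg angle if contact(s-19.5): 2.062
```

View pics/s9c.png

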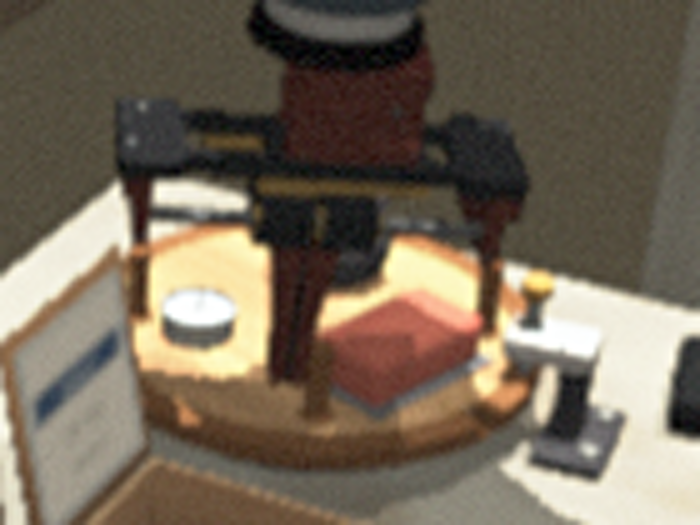

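View pics/t9c.png

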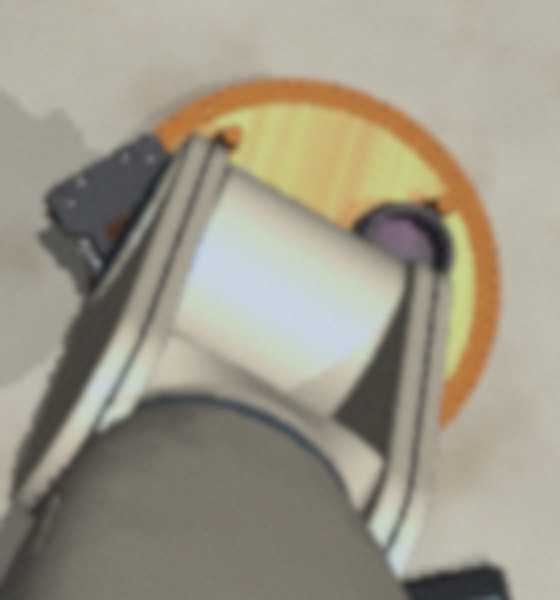

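Call:
send_rows --pt "0.2 0.4 -2.5 -0.018" --pt "0.2 0.4 -2.5 -0.018" --pt "0.2 0.4 -2.5 -0.018" --pt "0.2 0.4 -2.5 -0.018" --pt "0.2 0.4 -2.5 -0.018" --pt "0.2 0.4 -2.5 -0.018" --pt "0.2 0.4 -2.5 -0.018" --pt "0.2 0.4 -2.5 -0.018" --pt "0.2 0.4 -2.5 -0.018" --pt "0.2 0.4 -2.5 -0.018"

```text
t: 22.97
ee_pos: [459.2, -237.9, 53.5]
orientation: [-0.56, 1.44, 0.548]
ft_force: [2.0, 2.2, 2.4]
width: 0.2
```

```bash
python3 rot.py
```

```text
t 22.97 z 53.5 alpha 2.286 togo 0.152 y 84.8 s 13.8 | Frad 0.3 Fz 3.0 Fup 2.4 | q6 -1.30 tilt [-0.998 -0.027  0.051] peg angle if contact(s-19.5): 2.350
```

Call:
send_rows --pt "0 0.4 -1.5 -0.018" --pt "0 0.4 -1.5 -0.018" --pt "0 0.4 -1.5 -0.018" --pt "0 0.4 -1.5 -0.016" --pt "0 0.3 -1.2 -0.014" --pt "0 0 -0.8 -0.01"

```text
t: 23.47
ee_pos: [451.0, -243.5, 53.0]
orientation: [-0.644, 1.417, 0.625]
ft_force: [1.0, 0.9, 1.5]
width: 0.6
```

```bash
python3 rot.py;  python3 - <<'E'
from h import *
d=snap('scene','scene10')
cv2.imwrite('pics/s10c.png',cv2.resize(d['img'][120:225,280:420,::-1],None,fx=5,fy=5,interpolation=cv2.INTER_CUBIC))
E
```

```text
t 23.47 z 53.0 alpha 2.391 togo 0.047 y 85.0 s 13.0 | Frad -0.1 Fz 1.4 Fup 1.5 | q6 -1.42 tilt [-0.998 -0.033  0.047] peg angle if contact(s-19.5): 2.465
```

View pics/s10c.png

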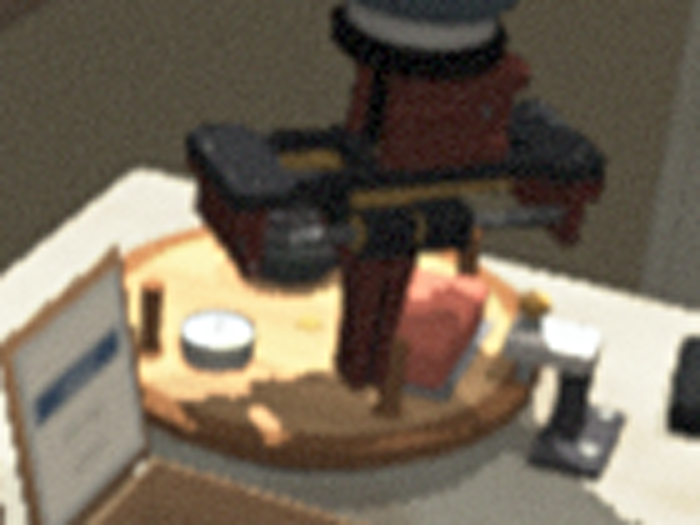

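```bash
python3 - <<'E'
from meas import *
ims=[]
for n in ('scene7','scene9','scene10'):
    d=dict(np.load(f'pics/{n}.npz'));hsv=cv2.cvtColor(d['img'],cv2.COLOR_RGB2HSV);H,S,V=[hsv[...,i].astype(int) for i in range(3)]
    m=comp((H>15)&(H<35)&(S>90),(382,172,393,186)); v,u=np.nonzero(m); print(n,m.sum(),u.mean(),v.mean(),v.min(),v.max())
    ims.append(d['img'][165:205,370:410,::-1])
cv2.imwrite('pics/kn.png',cv2.resize(np.hstack(ims),None,fx=6,fy=6,interpolation=cv2.INTER_CUBIC))
E
```

```text
scene7 25 387.04 176.76 174 179
scene9 32 387.21875 176.375 173 180
scene10 22 386.45454545454544 180.4090909090909 178 183
```

View pics/kn.png

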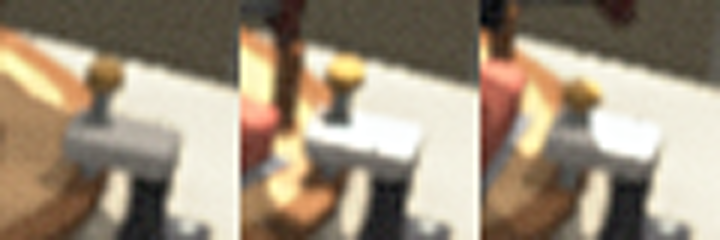

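The knob has dropped from row 176.4 to 180.4, about 9 mm, so the catch is in. Next I lean on the peg, building the force up gradually.

Call:
send_rows --pt "0 0 -0.8 0" --pt "0 0 -0.8 0" --pt "0 0 -0.8 0"

```text
t: 23.77
ee_pos: [449.0, -245.3, 52.7]
orientation: [-0.644, 1.417, 0.626]
ft_force: [1.7, 1.2, 2.3]
width: 0.3
```

```bash
python3 rot.py
```

```text
t 23.77 z 52.7 alpha 2.391 togo 0.047 y 85.3 s 10.3 | Frad -0.4 Fz 2.0 Fup 2.3 | q6 -1.43 tilt [-0.998 -0.033  0.047] peg angle if contact(s-19.5): 2.495
```

Call:
send_rows --pt "0 0 -0.7 0" --pt "0 0 -0.7 0"

```text
t: 23.93
ee_pos: [448.1, -246.3, 52.6]
orientation: [-0.644, 1.417, 0.626]
ft_force: [4.3, 2.6, 2.6]
width: 0.3
```

Call:
send_rows --pt "0 0 -0.7 0" --pt "0 0 -0.5 0"

```text
t: 24.1
ee_pos: [447.8, -246.6, 52.7]
orientation: [-0.643, 1.416, 0.626]
ft_force: [4.8, 5.7, 1.9]
width: 0.1
```

```bash
python3 rot.py
```

```text
t 24.10 z 52.7 alpha 2.390 togo 0.048 y 85.2 s 8.5 | Frad 0.4 Fz 7.4 Fup 1.9 | q6 -1.43 tilt [-0.998 -0.033  0.049] peg angle if contact(s-19.5): 2.515
```

Call:
send_rows --pt "0 0 -0.7 0" --pt "0 0 -0.7 0"

```text
t: 24.27
ee_pos: [447.6, -246.8, 52.7]
orientation: [-0.641, 1.415, 0.625]
ft_force: [6.0, 6.4, 1.0]
width: 0.4
```

```bash
python3 rot.py
```

```text
t 24.27 z 52.7 alpha 2.389 togo 0.049 y 85.2 s 8.1 | Frad -0.0 Fz 8.7 Fup 1.0 | q6 -1.44 tilt [-0.998 -0.033  0.05 ] peg angle if contact(s-19.5): 2.518
```

Force is 8.7 N and the position is held. I'll keep this lean for a moment.

Call:
send_rows --pt "0 0 -0.5 0" --pt "0 0 -0.5 0" --pt "0 0 -0.5 0"

```text
t: 24.52
ee_pos: [447.7, -246.8, 52.8]
orientation: [-0.64, 1.413, 0.625]
ft_force: [4.9, 4.1, 1.1]
width: 0.7
```

```bash
python3 rot.py
```

```text
t 24.52 z 52.8 alpha 2.389 togo 0.049 y 85.2 s 8.2 | Frad -0.8 Fz 6.3 Fup 1.1 | q6 -1.44 tilt [-0.998 -0.033  0.052] peg angle if contact(s-19.5): 2.517
```

Call:
send_rows --pt "0 0 -0.65 0" --pt "0 0 -0.65 0" --pt "0 0 -0.65 0" --pt "0 0 -0.65 0" --pt "0 0 -0.65 0"

```text
t: 24.93
ee_pos: [447.8, -246.8, 52.8]
orientation: [-0.637, 1.41, 0.624]
ft_force: [5.1, 5.8, 1.6]
width: 0.5
```

```bash
python3 rot.py
```

```text
t 24.93 z 52.8 alpha 2.387 togo 0.051 y 85.2 s 8.0 | Frad 0.3 Fz 7.8 Fup 1.6 | q6 -1.45 tilt [-0.998 -0.033  0.056] peg angle if contact(s-19.5): 2.517
```

Call:
send_rows --pt "0 0 -0.65 0" --pt "0 0 -0.65 0" --pt "0 0 -0.65 0" --pt "0 0 -0.65 0" --pt "0 0 -0.65 0" --pt "0 0 -0.65 0"

```text
t: 25.43
ee_pos: [447.8, -246.7, 52.9]
orientation: [-0.634, 1.405, 0.624]
ft_force: [5.5, 6.1, 1.7]
width: 0.4
```

```bash
python3 rot.py
```

```text
t 25.43 z 52.9 alpha 2.385 togo 0.053 y 85.2 s 8.0 | Frad 0.2 Fz 8.2 Fup 1.7 | q6 -1.45 tilt [-0.998 -0.033  0.062] peg angle if contact(s-19.5): 2.516
```

Call:
send_rows --pt "0 0 0.5 0" --pt "0 0 2 0" --pt "0 0 3 0" --pt "0 0 3 0" --pt "-1 0 2 0" --pt "-2 0 0 0"

```text
t: 25.93
ee_pos: [452.9, -237.7, 55.3]
orientation: [-0.632, 1.409, 0.628]
ft_force: [0.6, 0.5, -0.7]
width: 0.6
```

```bash
python3 rot.py
```

```text
t 25.93 z 55.3 alpha 2.386 togo 0.052 y 87.7 s 18.0 | Frad -0.1 Fz 0.7 Fup -0.7 | q6 -1.43 tilt [-0.998 -0.028  0.059] peg angle if contact(s-19.5): 2.402
```

Call:
send_rows --pt "-8 0 2 0" --pt "-15 0 1 0" --pt "-25 0 1.5 0" --pt "-25 0 1.5 0" --pt "-25 0 1.5 0" --pt "-20 0 1 0" --pt "-10 0 0 0" --pt "0 0 0 0"

```text
t: 26.6
ee_pos: [449.4, -233.5, 192.4]
orientation: [-0.631, 1.412, 0.63]
ft_force: [0.4, -0.3, -0.7]
width: 0.4
```

```bash
python3 go.py 470 -30 200
```

```text
t 26.6 p [ 449.4 -233.5  192.4] yaw 0.815 F [ 0.4 -0.3 -0.7] w 0.4 q [-0.53  0.27  1.94  0.07  0.89 -1.39] tilt [-0.998 -0.026  0.058]
shift [ -1.5 124.6 162.3]
```

Call:
send_rows --pt "-2 8 10 0" --pt "-2 15 20 0" --pt "0 18 24 0" --pt "0 18 24 0" --pt "0 18 24 0" --pt "0 18 24 0" --pt "0 14 18 0" --pt "0 8 10 0" --pt "0 0 0 0" --pt "0 0 0 0"

```text
t: 27.43
ee_pos: [464.5, -27.0, 198.1]
orientation: [-0.625, 1.42, 0.631]
ft_force: [-0.0, 0.1, -0.3]
width: 0.4
```

```bash
python3 - <<'E'
from meas import *
o=ctrl.get_obs(); print(o['t'],o['ee_pos'],o['qvel'].round(3))
a=snap('scene','scene11');d=snap('top','top11')
cv2.imwrite('pics/s11c.png',cv2.resize(a['img'][120:225,280:420,::-1],None,fx=5,fy=5,interpolation=cv2.INTER_CUBIC))
cv2.imwrite('pics/t11c.png',cv2.resize(d['img'][170:320,320:460,::-1],None,fx=4,fy=4,interpolation=cv2.INTER_CUBIC))
hsv=cv2.cvtColor(d['img'],cv2.COLOR_RGB2HSV);H,S,V=[hsv[...,i].astype(int) for i in range(3)]
m=comp(((H<9)|(H>172))&(S>100),(365,235,430,300)); print(m.sum(), rect(d,m,62))
E
```

```text
27.4333 [464.49887536 -27.03352516 198.13760956] [ 0.038  0.003  0.015  0.001 -0.002  0.019]
615 (array([ 445.62930298, -313.5322876 ]), [44.707855224609375, 76.58345794677734], np.float32(1.6948977))
```

View pics/s11c.png

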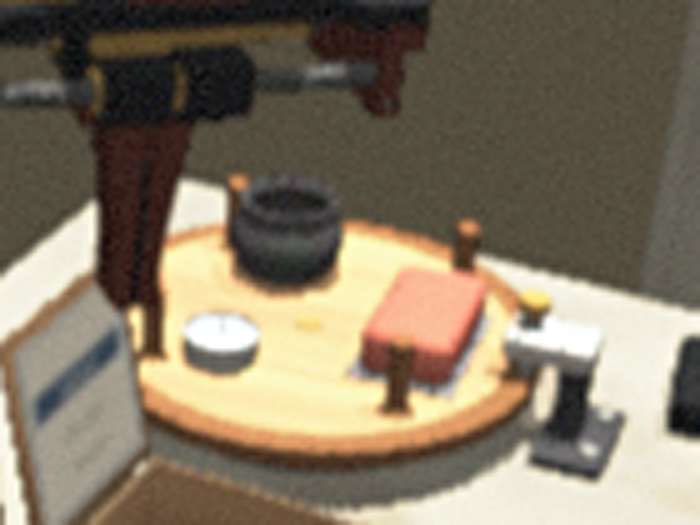

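View pics/t11c.png

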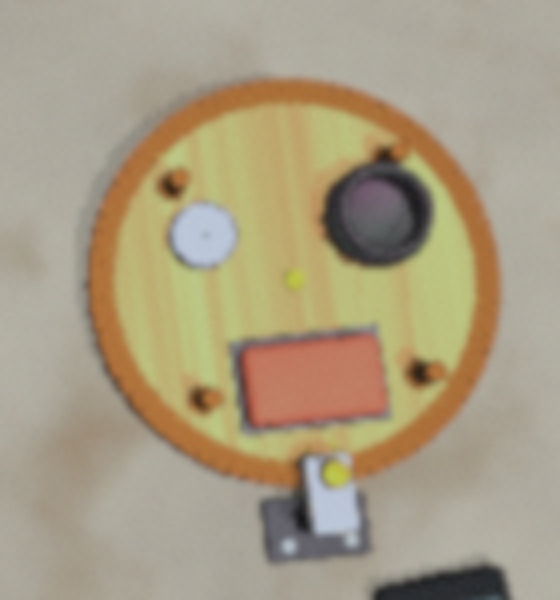

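The top view shows the pad facing the post, with the soap centred and square on it. The votive and tealight are still in place, and the scene view shows the pin knob down on its bracket at (535,303) in the crop. I'll let the arm settle and hand in.

Call:
send_rows --pt "0 0 0 0" --pt "0 0 0 0" --pt "0 0 0 0"

```text
t: 27.78
ee_pos: [464.2, -30.0, 197.7]
orientation: [-0.621, 1.422, 0.628]
ft_force: [-0.1, -0.0, -0.2]
width: 0.7
```

```bash
python3 - <<'E'
from h import *
o=ctrl.get_obs(); print(o['t'],o['ee_pos'],o['qvel'].round(3),o['ft_force'])
print(ctrl.close_job())
E
```

```text
27.7833 [464.23032187 -30.01224981 197.72851218] [-0.017  0.001  0.003 -0.002 -0.    -0.003] [-0.12544339 -0.02370648 -0.1803529 ]
the job is handed in; nothing more can be done
None
```

I laid the soap on the felt pad, pushed the turntable about 2.9 rad counter-clockwise by one peg until the catch dropped in, and handed the job in at 27.8 s. I leaned on the peg at about 8 N (readings 6.3–8.7 N) for just over a second, then took the hand away.

**Last checks:**
- **Soap:** before turning, it lay within about 1 mm and 0.02 rad of the pad. It still looks centred and square in the final top view.
- **Catch pin:** its knob dropped about 4 px in the scene view, roughly 9 mm, and stayed down. The platter did not move on while I leaned on it.
- **Other goods:** the votive and tealight are still standing on the platter.
- **Hand:** it is clear of everything, with the wrist force near zero.
- **Push force:** the highest push I read on the peg was 8.7 N, but I only read it between moves.

**What did not go to plan:**
- **Tilt:** the tool picked up a 3–4° tilt while carrying the soap, so the soap was let go slightly tilted and settled flat.
- **Last joint:** it read 2.54 rad, its limit, once during the look after placing, and I turned it back on the next move.
- **Pad direction:** it measured 3.27 rad against the pin's 3.22 rad. That gap is larger than the catch's play of about 0.02 rad, and I put the rest down to measurement error.

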